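# Hang the coffee scoop on its slanted catch peg

### The arm

A 6-joint arm with a two-finger parallel gripper is mounted at the origin on a cart in front of the work surface, level with it; the furniture and walls round the work are solid. World frame = base frame: x ahead of the robot, y to its left, z up, the work surface at z = 0. Lengths are in m, angles in rad, forces in N, time in s.
With the tool pointing down it reaches from about 0.275 to 0.875 m from the base axis. Payload 12.5 kg.
Tool frame: the origin (TCP) lies on the centre line of the jaws, within the pads' length; the fingertips stand r.finger_overhang ahead of it and the grasp point (between the pads) lies 3 mm ahead of it (r.finger_overhang is the distance from the TCP to the fingertips, in m); z points along the fingers, y is the line along which they close (so a half turn about z gives the same grasp; the last joint's range is limited). The gripper opens to 85 mm and grips with 20 to 120 N. Pads are 22 mm wide; open, the fingers measure 114 mm over their backs; the gripper's body (76 mm by 85 mm) begins 54 mm behind the grasp point. The pads swing forward as they close: fully open they stand 13 mm farther back than shut.
Start: joints at [-1.316, 0.351, 1.652, -0, 1.139, -0.085], TCP at [0.183, -0.519, 0.253] pointing down, gripper open.
Joint ranges: [-2.75, 2.75], [-0.79, 2.1], [0.01, 2.65], [-1.57, 4.71], [0.07, 3.14], [-2.87, 2.87]. Speed limits (rad/s): [2.22, 2.22, 2.79, 3.14, 3.14, 3.14].

### API

Orientations are given as a unit quaternion [x, y, z, w].
In Python, from cell import r, optics gives the robot as it stands. The module is installed in compiled form; this text tells all that it offers. Calls block until the motion is done:
- r.move_to(position, orientation): joint-space move of the TCP to a pose.
- r.move_linear(position, rot=None, vel=0.15): straight line of the TCP; rot=None keeps the orientation; vel is the mean speed in m/s.
- r.set_joints(angles): joint-space move.
- r.set_gripper(opening, squeeze=None): opening from 0.0 (shut) to 1.0 (fully open); squeeze is the grip in N (None keeps the last); returns when the fingers have stopped.
- r.sleep(seconds).
- r.inverse_kinematics(position, orientation): joint angles nearest the present ones, or None.
- optics.get_image(name): name is "scene" or "top" or "wrist"; returns a dict with "pixels" (420x560x3 uint8, red, green, blue), "depth" (420x560 float32, m along the optical axis (not along the pixel's ray), 0 where there is no reading), "fx", "fy", "cx", "cy" (pixels), "camera_from_world" (4x4, takes a point from world to camera coordinates); the wrist camera has in their place "mount" (4x4, takes a point from camera to tool coordinates, whose origin is the TCP and whose axes are the flange's). Camera axes: x right, y down, z forward; pixel columns grow to the right and rows downward; lengths in m; the calibration is good to about 2 mm. A picture is of the moment at which its call begins: read the wrist's pose just before it.
A pose or a line that the arm cannot do raises r.PlanningError and nothing moves.
- r.hand_in(): hands the job in; it is judged then, once.
Readings, each from a call of its own:
- r.current_t(): time.
- r.current_q(): joint angles.
- r.current_qvel(): joint speeds.
- r.current_effort(): joint torques, N m.
- r.current_tool_pos(): TCP position.
- r.current_ee_rot(): TCP orientation.
- r.current_contact_force(): force on the tool from outside, world axes, zero at the start.
- r.current_torque(): the same for the moment, N m.
- r.current_opening(): opening from 0.0 (shut) to 1.0 (fully open).
- r.current_finger_force(): force on a finger pad.
Only numpy, scipy, OpenCV 4.12 (cv2) and the standard library are available. Lean on these libraries where they do the work, as an engineer would, in place of code of your own. Each camera call takes 0.05 s, during which the arm holds its last target. There are 200 camera calls.

### The job

Put the scoop away on its stand: thread the square eye block of its handle onto the slanted peg, sliding down along the peg, and press it home against the rubber buffer until the spring catch has snapped up behind it, then let go. How far out the peg is clamped varies, so feel for the buffer: press firmly but never force it (more than 28 N bends the peg), and leave the other things where they stand.

Things in the scene. Friction and masses are not known exactly. Their poses are not given: they have to be found in the camera images.
- scoop_eye (a point): Centre of the bore of the scoop's square wooden eye block: 34 x 34 mm, 40 mm tall, 18 mm round bore right through along z; this point is half-way up, 20 mm over the worktop at the start. z is up, x points to the cup, the flat sides at +y and -y are free to grip.
- scoop: The loose scoop (0.09 to 0.18 kg), standing upright; origin 20 mm below the eye's centre, same axes. From the eye block a wooden bar 14 mm wide (top 33 mm up) leads along x to an open steel cup, 58 mm wide and 40 mm tall, its centre 75 mm from the bore. A wall cupboard hangs over the back of the worktop, its lower front edge at x = 0.62, z = 0.46; keep wrists clear of it.
- stand: The fixed scoop stand; origin at worktop level under the socket's mouth, z up, -x is its front, to which the peg leans. Wooden foot 100 mm wide, 16 mm thick, from 30 mm before to 70 mm behind the origin; steel pillar behind. The scoop may be at any angle round the peg; with the cup to the front it hangs at rest and clears the foot. Over 28 N between scoop and stand bends the peg.
- socket_mouth (a point): Centre of the mouth of the slanted socket tube (25 mm wide), 78 mm over the worktop, on the peg's axis. z runs out along the peg, up and to the front, 27 degrees from vertical; x is its upper side, y level. Round steel peg 14 mm thick, its last 10 mm tapered, tip 93 mm out; it telescopes: tip, buffer and catch are together up to 14 mm farther or nearer than told; no reading tells this.
- buffer_nominal (a point): On the peg's axis, 30 mm out from the mouth (same axes): where the face of the 26 mm wide rubber buffer is at the middle setting of the peg; truly up to 14 mm farther out or in. The buffer yields by a spring, 3.5 N/mm from 3 N, for 8 mm, then is hard. The block clears the catch when it has pressed the buffer in 1 to 2 mm; 14 to 19 N is ample. Let go, the buffer holds the block up against the catch.
- catch (a joint): Angle of the spring catch, a steel pawl 6 mm wide on the peg's upper side, hinged near the tip; its free end is nominally 69 mm out from the mouth and stands out 6 mm from the peg. 0: standing out (free, or sprung up behind the block); to 0.5: pressed flush while the block slides over it, which takes under 10 N. Do not pull against it once it has caught.
- jam_jar: Bystander: glass jam jar with a white lid, 65 mm wide, 94 mm tall; origin at the centre of the underside. Leave alone.
- spice_tin_2: Bystander: round green spice tin, 57 mm wide, 68 mm tall; origin at the centre of the underside. Leave alone.
- cream_jug: Bystander: yellow jug with a handle, 67 x 103 mm, 85 mm tall; origin on the underside, between body and handle. Leave alone.

How it is judged:
By the outcome, as a careful person would: the job done as asked, in the order asked, and still so for the second after the job is handed in, with the robot touching nothing.
It also fails if it takes over 58 s, if anything falls off the work surface, if the arm or the gripper's body presses on something with over 40 N, if the wrist force passes 120 N, or if a joint passes its speed limit or range.

## Working session

There is one attempt and no reset: what is moved stays moved. The work goes in short steps, each a Python script; the robot and the scene stay as the last script left them, time stands still between calls to the robot, and variables do not carry over. Pictures are saved under pics/ and viewed, at most 10 in all, crops included, and the job is handed in when it is done.

```bash
mkdir -p pics; ls; python3 - <<'E'
from cell import r, optics
import cv2, numpy as np
for n in ("scene","top"):
    d=optics.get_image(n)
    np.savez(f"{n}.npz",**d)
    cv2.imwrite(f"pics/{n}0.png",d["pixels"][:,:,::-1])
    print(n,d["fx"],d["fy"],d["cx"],d["cy"],d["camera_from_world"].round(3).tolist())
print(r.current_t(), r.finger_overhang, r.current_ee_rot())
E
```

```text
pics
scene 408.4472279134714 408.4472279134714 275.8480096736352 207.46598904053235 [[-0.741, -0.671, 0.02, 0.439], [-0.385, 0.4, -0.832, 0.371], [0.55, -0.624, -0.555, 0.886], [0.0, 0.0, 0.0, 1.0]]
top 405.5257096068206 405.5257096068206 280.35273908048464 211.46587632129652 [[0.009, -1.0, -0.022, -0.02], [-0.995, -0.007, -0.098, 0.63], [0.098, 0.023, -0.995, 1.165], [0.0, 0.0, 0.0, 1.0]]
0.1 0.022 [ 9.85601974e-01  1.69081284e-01 -4.28711355e-05 -5.16709342e-04]
```

View pics/scene0.png

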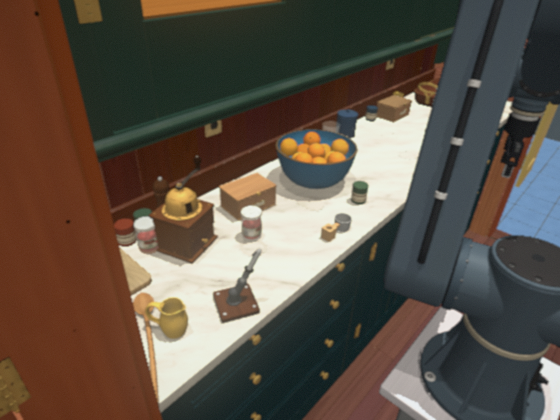

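View pics/top0.png

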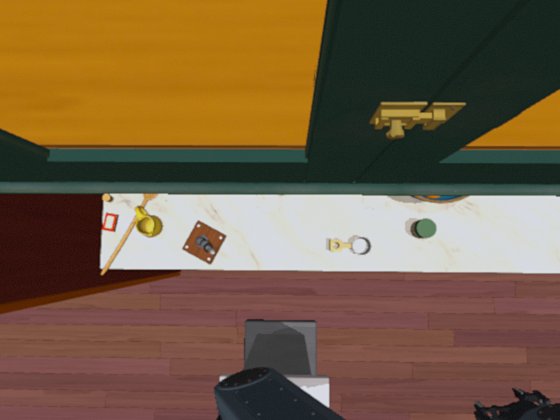

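The scene view shows the scoop eye at about (330,231), its cup at (343,222), and the stand at (238,300) with its peg tip at (257,253). The top view shows the eye at (335,244), the cup at (361,245), the stand at (205,242), the jug at (149,225) and the tin at (424,228). Next I'll deproject these pixels.

```bash
cat > h.py <<'E'
import numpy as np
def cloud(d):
    D=d["depth"].astype(float);v,u=np.mgrid[0:420,0:560]
    P=np.stack([(u-d["cx"])/d["fx"]*D,(v-d["cy"])/d["fy"]*D,D],-1)
    T=np.linalg.inv(d["camera_from_world"]);W=P@T[:3,:3].T+T[:3,3]; W[D==0]=np.nan
    return W
E
python3 - <<'E'
from h import *; import cv2
np.set_printoptions(precision=4,suppress=True,linewidth=150)
for n,boxes in (("top",{"scoop":(322,230,376,262),"stand":(178,215,232,266)}),("scene",{"scoop":(315,208,358,245),"stand":(205,240,270,325)})):
    d=np.load(n+".npz");W=cloud(d)
    for k,(a,b,c,e) in boxes.items():
        p=W[b:e,a:c].reshape(-1,3);z=p[:,2]
        print(n,k,"table z",np.nanmedian(z[np.abs(z)<.008]))
        for lo,hi in ((.01,.024),(.024,.036),(.036,.05),(.05,.07),(.07,.09),(.09,.11),(.11,.13),(.13,.15),(.15,.18)):
            m=(z>lo)&(z<hi)
            if m.sum()>2: print(lo,m.sum(),np.median(p[m],0),p[m].min(0),p[m].max(0))
    if n=="top":
        p=W[230:262,322:376].reshape(-1,3); q=p[p[:,2]>.033]
        for a in q[::6]: print(a, end=' ')
        c=d["pixels"][195:275,170:390]; cv2.imwrite("pics/topc.png",cv2.resize(c,None,fx=3.6,fy=3.6,interpolation=2)[:,:,::-1])
    else:
        c=d["pixels"][200:330,120:370]; cv2.imwrite("pics/scenec.png",cv2.resize(c,None,fx=3.2,fy=3.2,interpolation=2)[:,:,::-1])
E
```

```text
top scoop table z -0.0008713582469889181
0.01 36 [ 0.5365 -0.2665  0.0168] [ 0.5103 -0.2768  0.01  ] [ 0.5546 -0.1602  0.0234]
0.024 106 [ 0.5331 -0.2161  0.0325] [ 0.5046 -0.2773  0.0241] [ 0.557  -0.1606  0.036 ]
0.036 158 [ 0.5346 -0.1877  0.0393] [ 0.5047 -0.279   0.0361] [ 0.5596 -0.16    0.0471]
top stand table z -0.0013832224468959264
0.01 894 [0.5443 0.2139 0.015 ] [0.4738 0.1469 0.01  ] [0.6044 0.2773 0.0238]
0.024 3 [0.5501 0.2083 0.0283] [0.5474 0.2066 0.0263] [0.5532 0.2123 0.0324]
0.036 9 [0.5378 0.2163 0.0491] [0.5292 0.2051 0.046 ] [0.5524 0.2277 0.0499]
0.05 42 [0.5434 0.2177 0.0554] [0.5319 0.205  0.0502] [0.5523 0.2276 0.0642]
0.07 32 [0.5359 0.2002 0.0805] [0.5205 0.1877 0.0745] [0.5431 0.2072 0.0891]
0.09 13 [0.526  0.1836 0.108 ] [0.5095 0.1704 0.0913] [0.5344 0.1978 0.1099]
0.11 39 [0.5257 0.1839 0.1148] [0.5122 0.1683 0.1101] [0.5341 0.1913 0.1298]
0.13 8 [0.5202 0.1698 0.1419] [0.5122 0.1628 0.1312] [0.5229 0.176  0.1483]
0.15 35 [0.5123 0.1611 0.1622] [0.5045 0.1526 0.1506] [0.5201 0.174  0.1704]
[ 0.5595 -0.2448  0.0366] [ 0.5565 -0.2386  0.0386] [ 0.5567 -0
[... 1166 characters left out ...]
666
0.01 1011 [0.5285 0.2235 0.0156] [0.4733 0.0902 0.0101] [0.7811 0.2791 0.0239]
0.024 36 [0.5331 0.2259 0.0297] [0.5275 0.1319 0.0245] [0.7546 0.2307 0.0355]
0.036 56 [0.5329 0.2229 0.0434] [0.5281 0.1226 0.0362] [0.7566 0.2321 0.05  ]
0.05 98 [0.5343 0.215  0.0574] [0.5206 0.1949 0.05  ] [0.5491 0.2314 0.0699]
0.07 78 [0.5252 0.2011 0.0798] [0.5189 0.1872 0.0701] [0.5418 0.2108 0.0896]
0.09 56 [0.5214 0.1909 0.1003] [0.5121 0.1687 0.0905] [0.5345 0.1995 0.1099]
0.11 65 [0.518  0.1829 0.1169] [0.5093 0.1671 0.1102] [0.5335 0.1932 0.13  ]
0.13 47 [0.5134 0.1725 0.1398] [0.507  0.1586 0.13  ] [0.5224 0.1801 0.1498]
0.15 55 [0.5102 0.1643 0.1581] [0.5034 0.1529 0.1501] [0.5218 0.1749 0.1685]
```

View pics/topc.png

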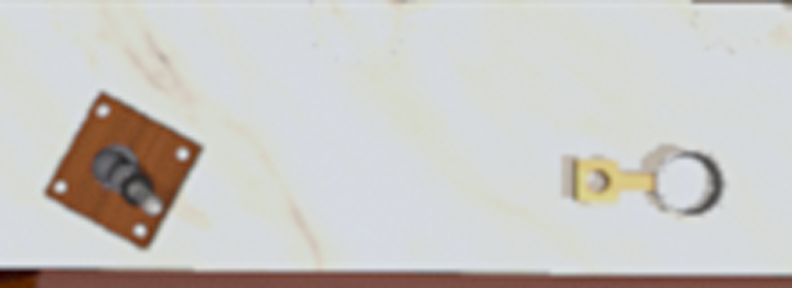

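The crop shows the stand's foot square with the peg leaning to the lower right (front), and the scoop with its eye at crop (598,182) and the cup to the right. I'll fit rough poses, then take wrist views of both objects.

```bash
cat >> h.py <<'E'
from scipy.spatial.transform import Rotation as Ro
from scipy.optimize import least_squares
def scoopR(az): return Ro.from_euler('z',az)           # scoop x azimuth
def mouthR(az):                                        # az = azimuth of FRONT direction
    f=np.array([np.cos(az),np.sin(az),0]);z=np.array([0,0,1.]);a=np.radians(27)
    zz=f*np.sin(a)+z*np.cos(a);xx=-f*np.cos(a)+z*np.sin(a)
    return Ro.from_matrix(np.c_[xx,np.cross(zz,xx),zz])
def toolR(R_scoop,s): # tool z=-scoop z; tool y = s*scoop y
    return R_scoop*Ro.from_matrix(np.diag([-s,s,-1.]))
E
python3 - <<'E'
from h import *; import cv2
from cell import r
np.set_printoptions(precision=4,suppress=True,linewidth=150)
t=np.load("top.npz");s=np.load("scene.npz");A=cloud(t);B=cloud(s)
def sel(W,a,b,c,e): p=W[b:e,a:c].reshape(-1,3);return p[~np.isnan(p[:,0])]
st=sel(A,178,215,232,266);ss=sel(B,205,240,270,325)
for p in (st,ss):
    q=p[(p[:,2]>.011)&(p[:,2]<.019)&(np.hypot(p[:,0]-.54,p[:,1]-.213)<.085)]
    (c,wh,an)=cv2.minAreaRect((q[:,:2]*1000).astype(np.float32));print("foot",c,wh,an)
# peg axis: cylinder r=7 fit on thin part
for nm,P in (("top",st),("scene",ss)):
    pg=P[(P[:,2]>.085)]
    print(nm,len(pg),"zmax",pg[:,2].max(), pg[np.argsort(pg[:,2])[-3:]])
sc=np.r_[sel(A,322,230,376,262),sel(B,315,208,358,245)]
b=sc[(sc[:,2]>.037)&(sc[:,1]>-.2)];c=sc[(sc[:,2]>.03)&(sc[:,1]<-.222)]
print("block",cv2.minAreaRect((b[:,:2]*1000).astype(np.float32)),"cup",cv2.minAreaRect((c[:,:2]*1000).astype(np.float32)))
E
```

```text
foot (539.1981201171875, 212.71890258789062) (99.75587463378906, 99.88592529296875) 61.913856506347656
foot (539.0155029296875, 214.35581970214844) (100.04737091064453, 102.37081909179688) 61.473304748535156
top 98 zmax 0.17041653768647325 [[0.5072 0.1526 0.168 ]
 [0.5124 0.1549 0.1704]
 [0.5097 0.16   0.1704]]
scene 235 zmax 0.16854646246361005 [[0.5077 0.1583 0.168 ]
 [0.5119 0.1574 0.1681]
 [0.5098 0.1562 0.1685]]
block ((533.0652465820312, -177.99713134765625), (34.99696350097656, 38.49484634399414), 0.10510819405317307) cup ((532.7783813476562, -252.20826721191406), (58.61395263671875, 56.27584457397461), 50.75537109375)
```

```bash
python3 - <<'E'
from h import *; import cv2
from cell import r,optics
np.set_printoptions(precision=4,suppress=True,linewidth=150)
azs,azf=np.radians(-90),np.radians(-118.2)
eye=np.array([.533,-.176,.02]);mouth=np.array([.5296,.1955,.078]);M=mouthR(azf);ax=M.as_matrix()[:,2]
Rfin=M*Ro.from_euler('z',np.pi)
for s in (1,-1):
    for p,R in ((eye+[0,0,.18],toolR(scoopR(azs),s)),(eye+[0,0,.005],toolR(scoopR(azs),s)),(mouth+.26*ax,toolR(Rfin,s)),(mouth+.05*ax,toolR(Rfin,s))):
        q=r.inverse_kinematics(p,R.as_quat());print(s,None if q is None else np.array(q))
E
```

```text
1 [-0.4019  0.4312  1.6753 -0.      1.0351 -0.4019]
1 [-0.4019  0.6977  1.7566 -0.      0.6873 -0.4019]
1 [-0.124   0.0772  1.9208  0.518   1.0264  0.1215]
1 [ 0.0678  0.4561  1.9703  0.7631  0.5902 -0.0582]
-1 [-0.4019  0.4312  1.6753 -0.      1.0351  2.7397]
-1 [-0.4019  0.6977  1.7566 -0.      0.6873  2.7397]
-1 None
-1 None
```

```bash
python3 - <<'E'
from h import *; import cv2
from cell import r,optics
np.set_printoptions(precision=4,suppress=True,linewidth=150)
azs,azf=np.radians(-90),np.radians(-118.2)
eye=np.array([.533,-.176,.02]);mouth=np.array([.5296,.1955,.078]);M=mouthR(azf);ax=M.as_matrix()[:,2]
Rfin=M*Ro.from_euler('z',np.pi)
def snap(n):
    p=np.array(r.current_tool_pos());q=np.array(r.current_ee_rot());d=optics.get_image("wrist")
    np.savez(n+".npz",tp=p,tq=q,**d);cv2.imwrite(f"pics/{n}.png",d["pixels"][:,:,::-1]);return d
r.move_to(mouth+.26*ax,toolR(Rfin,1).as_quat());r.sleep(.2);d=snap("wp")
print(r.current_t(),r.current_contact_force(),d["mount"],d["fx"],d["cx"],d["cy"])
r.move_to(eye+[0,0,.18],toolR(scoopR(azs),1).as_quat());r.sleep(.2);snap("ws");print(r.current_t())
a=cv2.imread("pics/wp.png");b=cv2.imread("pics/ws.png")
cv2.imwrite("pics/both.png",cv2.resize(np.hstack([a,b]),(800,300),interpolation=cv2.INTER_AREA))
E
```

```text
2.7667 [-0.5251  0.1514  0.4274] [[ 0.0007 -0.9476 -0.3194  0.0828]
 [ 1.      0.0005  0.0007 -0.0011]
 [-0.0005 -0.3194  0.9476 -0.1215]
 [ 0.      0.      0.      1.    ]] 316.8434735156126 280.12349074553873 206.47383876056213
4.1583
```

View pics/both.png

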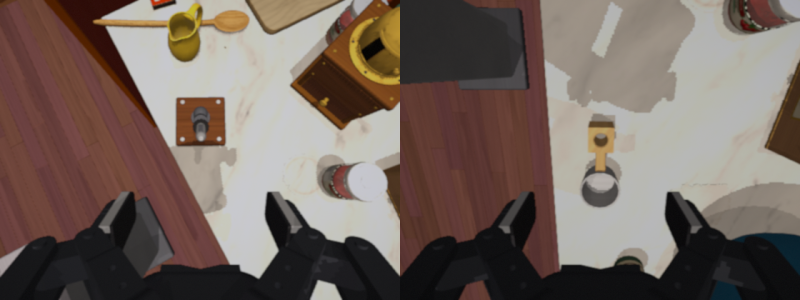

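The left half shows the peg tip at about (201,137) in the composite, straight up the image over the foot. The right half shows the eye at (600,140) with the cup at (600,185). Both are in clear view, so I'll fit their geometry.

```bash
cat >> h.py <<'E'
def wcloud(d):
    T=np.eye(4);T[:3,:3]=Ro.from_quat(d["tq"]).as_matrix();T[:3,3]=d["tp"]
    e=dict(d);e["camera_from_world"]=np.linalg.inv(T@d["mount"]);return cloud(e),e["camera_from_world"]
E
python3 - <<'E'
from h import *; import cv2
np.set_printoptions(precision=4,suppress=True,linewidth=150)
d=np.load("ws.npz");W,C=wcloud(d);p=W.reshape(-1,3)
m=(np.hypot(p[:,0]-.533,p[:,1]+.2)<.13)
print("table z",np.nanmedian(p[m&(abs(p[:,2])<.006),2]))
b=p[m&(p[:,2]>.0365)&(p[:,2]<.045)&(p[:,1]>-.2)];print("block",len(b),cv2.minAreaRect((b[:,:2]*1000).astype(np.float32)),np.median(b[:,2]))
bw=b[abs(b[:,1]+.175)<.014];print("x width",bw[:,0].min(),bw[:,0].max())
def circ(q):
    f=lambda v:np.hypot(q[:,0]-v[0],q[:,1]-v[1])-v[2]
    return least_squares(f,[q[:,0].mean(),q[:,1].mean(),.028],loss="soft_l1",f_scale=.001).x
c=p[m&(p[:,2]>.033)&(p[:,2]<.045)&(p[:,1]<-.222)];print("cup",len(c),circ(c))
bar=p[m&(p[:,2]>.03)&(p[:,2]<.036)&(p[:,1]<-.197)&(p[:,1]>-.219)];print("bar",bar.min(0),bar.max(0))
# bore from image: dark blob pixels
g=d["pixels"].astype(int).sum(2)
# project all top points to mask, find hole
top=((W[...,2]>.036)&(W[...,2]<.045)&(W[...,1]>-.2)&(W[...,1]<-.15)&(abs(W[...,0]-.533)<.03)).astype(np.uint8)
cn,h=cv2.findContours(top,cv2.RETR_CCOMP,cv2.CHAIN_APPROX_NONE)
T=np.linalg.inv(C)
for k,q in enumerate(cn):
    if h[0][k][3]>=0 and cv2.contourArea(q)>15:
        (u,v),_,_=cv2.fitEllipse(q)
        ray=T[:3,:3]@[(u-d["cx"])/d["fx"],(v-d["cy"])/d["fy"],1];L=(.04-T[2,3])/ray[2];print("hole",u,v,cv2.contourArea(q),T[:3,3]+L*ray)
# stand
d=np.load("wp.npz");W,C=wcloud(d);p=W.reshape(-1,3);n=np.hypot(p[:,0]-.53,p[:,1]-.2)<.1
q=p[n&(p[:,2]>.010)&(p[:,2]<.022)];print("foot",cv2.minAreaRect((q[:,:2]*1000).astype(np.float32)),np.median(q[:,2]),"table",np.nanmedian(p[n&(abs(p[:,2])<.006),2]))
azf=np.radians(-118.2);M=mouthR(azf);mouth=np.array([.5296,.1955,.078])
s=p[n&(p[:,2]>.05)];l=M.inv().apply(s-mouth)
print("tip out",np.sort(l[:,2])[-8:])
for lo in range(-10,115,5):
    k=l[(l[:,2]>lo/1e3)&(l[:,2]<(lo+5)/1e3)]
    if len(k)>3: print(lo,len(k),"x",k[:,0].min()*1e3,k[:,0].max()*1e3,"y",k[:,1].min()*1e3,k[:,1].max()*1e3,np.median(k[:,1])*1e3)
E
```

```text
table z 0.0009560787956009453
block 1092 ((533.7003784179688, -177.1961212158203), (34.257808685302734, 33.944496154785156), 89.13790130615234) 0.041118050236712556
x width 0.5165809100613674 0.5508197840201227
cup 854 [ 0.5325 -0.2512  0.0269]
bar [ 0.5266 -0.2186  0.0305] [ 0.5403 -0.1971  0.036 ]
hole 281.30267333984375 195.0582275390625 278.5 [ 0.5337 -0.1766  0.04  ]
foot ((539.2322998046875, 212.4987030029297), (98.85475158691406, 100.42057800292969), 61.85026550292969) 0.016988119488571457 table 0.0007938252467767082
tip out [0.1025 0.1025 0.1026 0.1026 0.1028 0.1028 0.1028 0.1039]
-5 31 x 2.958997736494391 13.210989783958842 y -11.558131712418104 11.723583188922099 0.6556314952076814
0 86 x 1.198789681846091 12.317608045741471 y -12.76921696888992 11.646860581502066 -0.5526471207000468
35 200 x -8.90655578119286 13.375807947603914 y -12.689351818996409 11.805734093391939 0.6704367694058878
40 29 x -3.638920441910783 12.99234589000261 y -12.612094787235794 10.60467457115802 -1.5108675024230576
45 12 x 3.12579393847822 7.668764077154911 y -6.918467910897631 4.983706731107462 -2
[... 449 characters left out ...]
.8951506920213275 y -7.42276477540933 5.6879206024662015 2.6791153835188584
75 12 x 2.334848319683981 13.08679046885626 y -7.2569233856561395 5.622653861547484 -0.2891235964139005
80 30 x 2.804114798248043 13.427544745515773 y -7.117063562645758 5.553720978862932 -0.2841646866819703
85 35 x 3.6127976536087267 10.797843402626759 y -6.947143284411475 5.48103255942454 -1.2123831251967807
90 50 x -4.450244505656829 8.012292075921343 y -6.90557586337942 5.449898159795649 -0.2517070868665177
95 66 x -3.550744973707993 6.636944073931599 y -6.800915169630347 5.377583989759782 -0.23241334058646404
100 54 x -3.023099155111753 4.809638819991499 y -4.846072258913181 2.5425745450044483 -1.141351068549849
```

The tip is about 102.5 mm out, so the peg is set roughly +9.5 mm and the buffer face should be near 39.5 mm. Next I'll grasp and lift, then check the bore in the hand.

```bash
python3 - <<'E'
from h import *; import cv2
from cell import r,optics
np.set_printoptions(precision=4,suppress=True,linewidth=150)
R=toolR(scoopR(np.radians(-90.9)),1);xy=np.array([.5337,-.1768])
r.move_to([*xy,.09],R.as_quat());r.move_linear([*xy,.033],vel=.1);r.sleep(.2)
f0=np.array(r.current_contact_force())
r.set_gripper(0.,squeeze=60);print("open",r.current_opening(),r.current_finger_force(),f0,r.current_contact_force())
r.move_linear([*xy,.22],vel=.15);r.sleep(.3)
print(r.current_t(),r.current_opening(),"dF",np.array(r.current_contact_force())-f0,r.current_torque())
p=np.array(r.current_tool_pos());q=np.array(r.current_ee_rot());d=optics.get_image("wrist")
np.savez("wg.npz",tp=p,tq=q,**d);cv2.imwrite("pics/wg.png",d["pixels"][:,:,::-1])
E
```

```text
open 0.3878198641131435 60.08298944681883 [ 0.0796  0.4623 -0.5114] [-0.248   0.4014  4.3825]
7.8167 0.38987592593173265 dF [-0.0661 -0.7337 -0.2001] [ 0.114  -0.0333 -0.009 ]
```

View pics/wg.png

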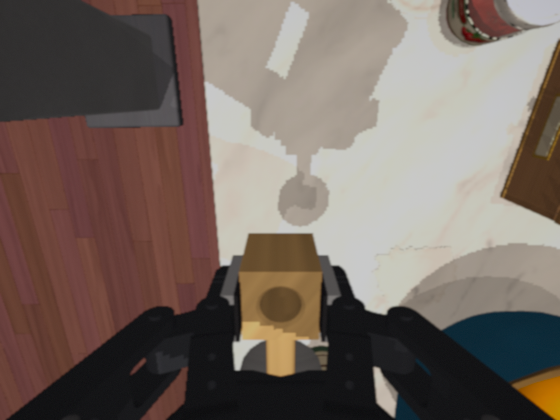

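The block is held between the pads, with the bore at pixel (281,303). I'll measure it in the tool frame and go to the pre-insert pose.

```bash
python3 - <<'E'
from h import *; import cv2
np.set_printoptions(precision=4,suppress=True,linewidth=150)
d=dict(np.load("wg.npz"));d["tp"]=np.zeros(3);d["tq"]=[0,0,0,1];W,C=wcloud(d)
z=W[235:345,240:322];p=z.reshape(-1,3)
hi=p[(abs(p[:,1])<.02)&(p[:,2]<.0)];zt=np.median(hi[:,2]);print("top z",zt,len(hi))
A=np.c_[hi[:,:2],np.ones(len(hi))];k=abs(hi[:,2]-zt)<.004;pl=np.linalg.lstsq(A[k],hi[k,2],rcond=None)[0];print("plane slopes deg",np.degrees(pl[:2]),pl[2])
t=hi[abs(hi[:,2]-zt)<.0025];print("top extents",t.min(0),t.max(0))
top=((abs(W[...,2]-zt)<.003)&(abs(W[...,1])<.025)&(abs(W[...,0])<.04)).astype(np.uint8)
cn,h=cv2.findContours(top,cv2.RETR_CCOMP,cv2.CHAIN_APPROX_NONE);T=np.linalg.inv(C)
for k,q in enumerate(cn):
    if h[0][k][3]>=0 and cv2.contourArea(q)>100:
        (u,v),ax,_=cv2.fitEllipse(q);ray=T[:3,:3]@[(u-d["cx"])/d["fx"],(v-d["cy"])/d["fy"],1];print("bore",u,v,ax,T[:3,3]+(zt-T[2,3])/ray[2]*ray)
E
```

```text
top z -0.007691711887140476 5675
plane slopes deg [0.5687 0.0161] -0.0076364593773378545
top extents [-0.0185 -0.0176 -0.0102] [ 0.0174  0.0164 -0.0052]
bore 280.52239990234375 302.93670654296875 (33.67319869995117, 41.95027160644531) [ 0.0012 -0.0006 -0.0077]
```

The bore is centred to within a millimetre, allowing for the wall visible on the far side. Now the pre-insert pose and a guarded slide over the tip.

```bash
cat >> h.py <<'E'
MR=mouthR(np.radians(-118.15));MM=MR.as_matrix();MO=np.array([.5296,.1955,.078])
TR=toolR(MR*Ro.from_euler('z',np.pi),1)
def tcp(bottom,dx=.0003,dy=-.0012):  # block underside 'bottom' m out from the mouth
    return MO+MM@np.array([dx,dy,bottom+.033])
E
python3 - <<'E'
from h import *
from cell import r,optics
import cv2
np.set_printoptions(precision=2,suppress=True,linewidth=150)
r.move_to(tcp(.118),TR.as_quat());r.sleep(.4)
f0=np.mean([r.current_contact_force() for _ in range(5)],0);np.save("f0.npy",f0);print(r.current_t(),f0)
dx,dy=.0003,-.0012;b=.118
while b>.070:
    b-=.003;r.move_linear(tcp(b,dx,dy),vel=.05);r.sleep(.04)
    F=MM.T@(np.array(r.current_contact_force())-f0)
    print(round(b*1e3,1),F,np.round([dx*1e3,dy*1e3],2),end=' | ')
    if np.linalg.norm(F)>8: print("STOP");break
    if b<.103: dx+=np.clip(F[0]*1e-4,-3e-4,3e-4);dy+=np.clip(F[1]*1e-4,-3e-4,3e-4)
print(r.current_t(),r.current_torque())
d=optics.get_image("scene");cv2.imwrite("pics/s1.png",cv2.resize(d["pixels"][220:330,190:320],None,fx=4,fy=4,interpolation=2)[:,:,::-1])
E
```

```text
9.4667 [ 0.05 -0.39 -2.01]
115.0 [ 0.25 -0.57  0.28] [ 0.3 -1.2] | 112.0 [0.37 0.83 0.97] [ 0.3 -1.2] | 109.0 [ 0.67 -0.1   0.24] [ 0.3 -1.2] | 106.0 [ 0.06  0.15 -0.01] [ 0.3 -1.2] | 103.0 [0.58 0.81 1.73] [ 0.3 -1.2] | 100.0 [1.18 0.24 0.61] [ 0.36 -1.12] | 97.0 [ 0.85 -0.08  1.51] [ 0.48 -1.09] | 94.0 [ 0.62  0.96 -0.03] [ 0.56 -1.1 ] | 91.0 [1.12 0.35 0.66] [ 0.62 -1.01] | 88.0 [1.02 0.27 1.1 ] [ 0.74 -0.97] | 85.0 [ 3.23 -0.47 -0.06] [ 0.84 -0.94] | 82.0 [ 3.4  -1.17 -0.03] [ 1.14 -0.99] | 79.0 [ 3.05 -0.2  -0.06] [ 1.44 -1.11] | 76.0 [ 3.55  0.92 -0.93] [ 1.74 -1.13] | 73.0 [ 2.13 -0.52 -0.93] [ 2.04 -1.04] | 70.0 [ 3.75  0.23 -1.34] [ 2.25 -1.09] | 14.1333 [ 0.06 -0.13 -0.03]
```

View pics/s1.png

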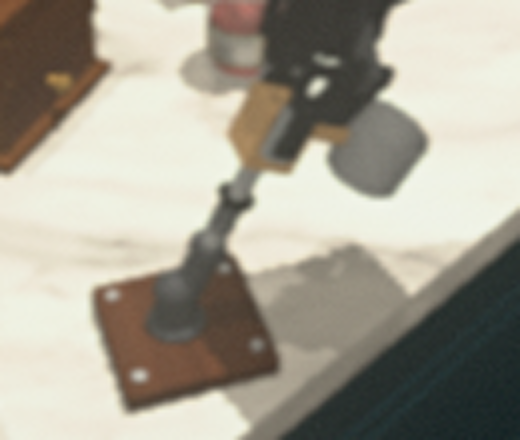

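The block is threaded on the peg, at about (265,125) in the crop, with the cup to the front. The sideways +3 N is the catch spring, so I'll stop following it in x and slide on to feel for the buffer.

```bash
python3 - <<'E'
from h import *
from cell import r
np.set_printoptions(precision=2,suppress=True,linewidth=150)
f0=np.load("f0.npy");b=.070;dx,dy=.0012,-.0011
def force():
    return MM.T@(np.mean([r.current_contact_force() for _ in range(3)],0)-f0)
while b>.030:
    b-=.003 if b>.0455 else .0006
    r.move_linear(tcp(b,dx,dy),vel=.04 if b>.045 else .01);r.sleep(.06);F=force()
    print(round(b*1e3,1),F,end=' | ')
    if F[2]>15.3 or np.hypot(*F[:2])>12 : print("STOP");break
    if dx>.0006: dx-=.0001
    dy+=np.clip(F[1]*5e-5,-2e-4,2e-4)
r.sleep(.2);print(r.current_t(),force(),r.current_tool_pos(),dx,dy)
E
```

```text
67.0 [ 3.15  0.48 -1.54] | 64.0 [ 3.38  0.81 -0.93] | 61.0 [ 3.24 -0.53 -0.89] | 58.0 [ 2.24 -0.63 -1.46] | 55.0 [ 3.32 -0.7  -0.61] | 52.0 [ 2.56 -0.1  -0.24] | 49.0 [ 3.15  0.33 -0.73] | 46.0 [ 3.07  0.26 -1.66] | 43.0 [2.21 0.77 0.02] | 42.4 [3.1  0.07 0.83] | 41.8 [0.7  0.22 0.52] | 41.2 [ 1.95 -0.48  0.52] | 40.6 [1.98 0.03 0.33] | 40.0 [ 1.87 -0.32  0.17] | 39.4 [2.65 0.08 0.99] | 38.8 [2.6  0.79 0.01] | 38.2 [1.77 0.   3.09] | 37.6 [2.57 1.17 6.4 ] | 37.0 [ 2.49 -0.02  7.68] | 36.4 [1.11 1.37 9.47] | 35.8 [ 1.44  0.71 10.24] | 35.2 [ 0.65  0.99 12.68] | 34.6 [ 0.68  1.37 14.36] | 34.0 [ 0.16  1.88 15.75] | STOP
21.9833 [ 0.54  1.82 16.59] [0.52 0.17 0.14] 0.0005999999999999996 -0.0007655890526776582
```

The buffer was met at about 38.4 mm and is now pressed at 16.5 N. The sideways catch force went from 3 N to zero, so the pawl seems to have sprung. I'll ease back within the play, release, retreat and check.

```bash
python3 - <<'E'
from h import *
from cell import r,optics
import cv2
np.set_printoptions(precision=2,suppress=True,linewidth=150)
f0=np.load("f0.npy");dx,dy=.0006,-.0008
F=lambda:MM.T@(np.mean([r.current_contact_force() for _ in range(3)],0)-f0)
for b in (.0352,.0360):
    r.move_linear(tcp(b,dx,dy),vel=.01);r.sleep(.1);print(b,F())
r.set_gripper(.75);r.sleep(.3);print(r.current_opening(),r.current_t(),F())
r.move_linear(tcp(.110,dx,dy),vel=.08);r.move_linear(tcp(.215,dx,dy),vel=.15);r.sleep(.3);print(r.current_t(),F())
p=np.array(r.current_tool_pos());q=np.array(r.current_ee_rot());d=optics.get_image("wrist")
np.savez("we.npz",tp=p,tq=q,**d)
e=optics.get_image("scene");np.savez("se.npz",**e)
a=cv2.resize(d["pixels"][110:290,190:370],(400,400),interpolation=2);c=cv2.resize(e["pixels"][230:320,200:290],(400,400),interpolation=2)
cv2.imwrite("pics/end.png",np.hstack([a,c])[:,:,::-1])
W,_=wcloud(d=dict(tp=p,tq=q,**d));l=MR.inv().apply(W.reshape(-1,3)-MO);l=l[np.all(np.isfinite(l),1)]
k=l[(np.abs(l[:,1])<.018)&(l[:,0]>-.016)&(l[:,0]<.016)&(np.hypot(l[:,0],l[:,1])>.011)&(l[:,2]>.05)&(l[:,2]<.11)];print("block top out",len(k),np.median(k[:,2])*1e3)
t=l[(np.hypot(l[:,0],l[:,1])<.008)&(l[:,2]>.09)];print("tip",np.percentile(t[:,2],98)*1e3)
E
```

```text
0.0352 [ 0.18  0.84 12.75]
0.036 [ 0.71  0.26 10.26]
0.7469326015648668 23.4083 [1.06 0.48 1.45]
25.6333 [0.92 0.26 2.41]
block top out 755 78.2080876365464
tip 103.09455581753471
```

View pics/end.png

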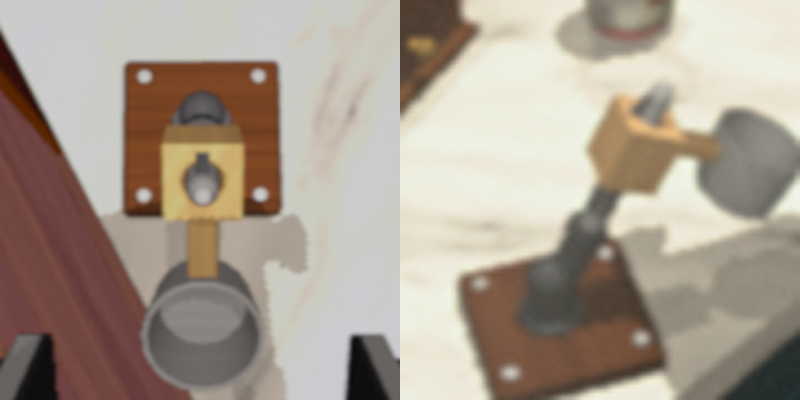

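The block sits on the buffer with its top 78.2 mm out. The pawl is visible at (202,160), standing out over the bore's rim, and the cup is to the front. Nothing touches the robot, so I'll hand in.

```bash
python3 -c "
from cell import r
print(r.hand_in(),r.current_t())"
```

```text
the job is handed in; nothing more can be done
the job is handed in; nothing more can be done
```

The scoop is on its peg with the cup to the front, pressed home at about 16.6 N. The catch looks sprung in the last picture, the gripper is clear, and the job was handed in at about 26 s.

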